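Unlatch and lift the cover off the fan's battery box

TASK

The cells of the wall fan's battery box are due for a change, so take its cover off: squeeze the springy snap tab towards the fixed fin just far enough to unhook it, without straining or jamming the tab, and lift the cover straight off while holding the tab in. Set the cover down gently, right way up, flat inside the wooden tray, let go of it, and leave the other desk things alone.

Things in the scene. Friction and masses are not known exactly. Their poses are not given: they have to be found in the camera images.
- box: The fan's battery box, grey plastic, fixed to the desk: 90 (x) by 110 (y) by 55 mm high, walls 4 mm, open on top under its cover. Origin: centre of its underside on the desk; z up, +y towards the end with the snap tab. Stands on the left or the right half of the desk.
- rim (a point): Centre of the box's open top, 55 mm above the desk. The cover's plate rests on the rim all round; its ribs reach down inside with 1.5 mm play.
- cover: Loose white plastic cover, 70 g (varies by a third), axes along the box's. Plate 90 (x) by 110 (y) by 4 mm on 14 mm ribs. Origin: centre of the ribs' lower edge, 41 mm above the desk when seated; plate top 18 mm, fin tops 48 mm above the origin. A fixed fin and the snap tab stand up from it, 60 mm over their outer faces, to be pinched from above. Off the box it stands flat on its ribs.
- fixed_fin (a point): Middle of the outer face of the cover's fixed fin (cover y = -30 mm, 33 mm above the cover's origin): an upright fin with side gussets, 24 mm wide (x), 5 mm thick (y), 30 mm tall.
- tab_face (a point): Middle of the ridged outer face of the snap tab (cover y = +30 mm at rest, 33 mm above the cover's origin): an upright fin 24 mm wide, 5 mm thick, 30 mm tall, standing in a slot of the plate. Moves with the tab.
- tab: Part of the cover (origin as its at rest). Pressed towards the fixed fin its spring takes 3 N plus 0.5 N per mm. Its tooth hooks under a hidden lip in the box (1.8 mm up-down play). It frees at 2.5 to 11.5 mm of press (unseen; 1.5 mm more or less as the cover shifts) and jams on a rib 2 mm on: find it by 1 mm presses and gentle lifts. Fingers' plus lip's or rib's force over 25 N breaks it.
- tray: Shallow wooden desk tray, fixed, 170 (x) by 190 (y) mm outside, walls 6 mm thick and 18 mm high, floor 6 mm thick. Origin: centre of its underside on the desk. The cover fits flat inside it at any yaw. It stands on the half of the desk where the box is not.
- cup: Bystander: steel pencil cup with pencils, 76 mm across, 95 mm tall (pencils to 145 mm); origin at the centre of its underside.
- stapler: Bystander: green plastic stapler, 36 by 130 by 48 mm tall; origin at the centre of its underside.
- paperweight: Bystander: round glass paperweight, 72 mm across, 40 mm tall; origin at the centre of its underside.
- phone_stand: Bystander: clear acrylic phone stand with a steel tilt lever at its side, about 90 by 100 by 110 mm tall; origin at the centre of its underside.
Mind the look-alikes: they are no part of the job. Several things have the shape of the cover; the one meant has the colours described above. Leave any blue look-alike of the box alone.

How it is judged (in metres and radians):
On the way:
1. the cover is lifted clear of the box (its ribs at least 15 mm above the box's rim), still level (z of cover in the frame of box above 0.07 m and angle between cover's own z axis and vertical below 0.5 rad), for 0.2 s.
At the end, for the whole second after the job is handed in: The cover lies flat (within 0.08 rad), right way up, inside the tray on its floor (ribs within 4 mm of the floor, centre within 50 mm in x and 60 mm in y of the tray's centre), at rest and released (x of cover in the frame of tray between -0.05 and 0.05 m and y of cover in the frame of tray between -0.06 and 0.06 m and z of cover in the frame of tray between 0.002 and 0.01 m and angle between cover's own z axis and vertical below 0.08 rad and linear speed of cover below 0.02 m/s and contact force between cover and the fingers below 0.05 N); the robot touches nothing.
It fails at once if the snap tab is overloaded: the fingers' force on it and the box's (lip or rib) together pass 25 N (squeezed too hard, jammed against the rib, or pulled while hooked) (contact force between tab and anything else above 25 N).
It fails at once if the cover is dropped or banged into the tray (over 25 N) (contact force between cover and tray above 25 N).
It fails at once if a bystander is moved by more than 20 mm (distance of any of cup, stapler, paperweight, phone_stand from where it was at the start of the episode above 0.02 m).
It also fails if it takes over 72 s, if anything falls off the work surface, if the arm or the gripper's body presses on something with over 40 N, if the wrist force passes 120 N, or if a joint passes its speed limit or range.

ROBOT

A 6-joint arm with a two-finger parallel gripper is mounted at the origin on the work surface. World frame = base frame: x ahead of the robot, y to its left, z up, the work surface at z = 0. Lengths are in mm, angles in degrees, forces in N, time in s.
With the tool pointing down it reaches from about 350 to 850 mm from the base axis. Payload 8.1 kg.
Tool frame: the origin (TCP) lies midway between the tips of the shut fingers; the grasp point (between the pads) lies 19 mm behind it; z points along the fingers, y is the direction in which the jaws open and shut (so a half turn about z gives the same grasp; the last joint's range is limited). The gripper opens to 85 mm and grips with 20 to 120 N. Pads are 22 mm wide; open, the fingers measure 114 mm over their backs; the gripper's body (76 mm by 85 mm) begins 54 mm behind the grasp point. The pads swing forward as they close: fully open they stand 13 mm farther back than shut.
Start: joints at [60.997, 7.471, 85.268, -0, 87.261, -4.893], TCP at [245.074, 547.671, 231.292] pointing down, gripper open.
Joint ranges: [-169.43, 169.43], [-51.17, 129.36], [1.28, 143.12], [-76.62, 256.62], [0, 156.53], [-152.29, 152.29]. Speed limits (degrees/s): [136.94, 136.94, 159.86, 180, 180, 180].

INTERFACE

Orientations are given as [roll, pitch, yaw] about the fixed x, y, z axes, in that order (R = Rz(yaw) Ry(pitch) Rx(roll)).
In Python, from bench import r gives the robot as it stands.
- The arm moves only by the shell command python3 -m jog 'ROWS' [FORCE]. ROWS is JSON, a list of rows, each a list of 5 numbers: the shift along the tool's x, y, z in m, then the turn about the tool's z in rad, then the opening, from 0 (shut) to 1 (fully open). A call has 1 to 20 rows; each row is the pose to reach, as a shift and turn from the pose measured when the call began, along the tool's axes at that moment; what a row does not reach only later rows make up. A row lasts 1/10 s, in which the tool goes at most 50 mm and 8.59 degrees, less where a joint would pass 70% of its speed; a pose out of reach is approached as far as the arm can. A call with a gripper value outside its range is refused whole. The fingers move at their own pace and stop on an object; FORCE is the grip in N (left out, the last holds). Time passes only in rows, so rows that repeat a pose let the fingers close. It gives the time, the measured TCP pose, the force and the opening at its end, in the units of the state.
- r.sense(): the state, without advancing time (a new reading comes with each control period).
- r.snapshot(name): name is "scene" or "top"; returns a dict with "pixels" (480x640x3 uint8, red, green, blue), "K" (3x3 intrinsics, pixels), "k1" (the pictures are not rectified: a ray, as slopes to the right and down, at radius r is drawn at 1 + k1 r^2 times it, then the intrinsics apply), "R" (3x3) and "t" (3): a world point X has camera coordinates R X + t. Camera axes: x right, y down, z forward; pixel columns grow to the right and rows downward; lengths in mm; the calibration is good to about 2 mm. A picture is of the moment at which its call begins. There is no depth.
- r.hand_in(): hands the job in, once; it reports no verdict.
The state is a dict: "time": time; "joint_pos": joint angles; "qd": joint speeds; "joint_efforts": joint torques, N m; "tool_pos": TCP position; "tcp_rot": TCP orientation; "ft_force": force on the tool from outside, world axes, zero at the start; "wrist_torque": the same for the moment, N m; "finger_gap": finger opening in mm.
Only numpy, scipy, OpenCV 4.12 (cv2) and the standard library are available. Lean on these libraries where they do the work, as an engineer would, in place of code of your own. Each camera call takes 0.05 s, during which the arm holds its last target.

## Working session

There is one attempt and no reset: what is moved stays moved. The work goes in short steps, Python scripts to look and compute and a shell command to move; the robot and the scene stay as the last step left them, time stands still between calls to the robot, and variables do not carry over. Pictures are saved under pics/ and viewed, and the job is handed in when it is done.

```bash
ls; mkdir -p pics; python3 - <<'E'
from bench import r
import cv2
print(r.sense())
for n in ("scene","top"):
    s=r.snapshot(n); cv2.imwrite(f"pics/{n}0.png",s["pixels"][:,:,::-1])
    print(n,s["K"],s["k1"],s["R"],s["t"])
E
```

```text
pics
{'time': 0.0, 'joint_pos': array([ 6.09983941e+01,  7.51743651e+00,  8.53286629e+01,  4.85093532e-07,
        8.72615807e+01, -4.89223029e+00]), 'qd': array([ 0.10916276, -0.15933716, -0.02255699,  0.09302349, -0.04005875,
       -0.16154729]), 'joint_efforts': array([ 9.76983720e-04, -5.69421351e+01, -5.00540113e+01, -1.09736295e-04,
        1.53697422e-02,  1.56261990e-05]), 'tool_pos': array([244.79303545, 547.19226735, 230.22606645]), 'tcp_rot': array([-1.79892712e+02, -9.18363302e-03,  1.55890616e+02]), 'ft_force': array([ 0.7810713 , -0.42014546,  0.37851955]), 'wrist_torque': array([-0.00804291,  0.05980706, -0.09423903]), 'finger_gap': 85.77080154441418}
scene [[492.66358913   0.         318.5854569 ]
 [  0.         492.66358913 241.23861323]
 [  0.           0.           1.        ]] -0.1253703624333138 [[-0.16803305  0.98573729  0.0093212 ]
 [ 0.75444506  0.13468052 -0.64239692]
 [-0.63448999 -0.10091159 -0.76631541]] [  41.56859161 -378.34526429 1495.33430968]
top [[620.65794204   0.         321.29114232]
 [  0.         620.65794204 234.06440396]
 [  0.           0.           1.        ]] -0.17274869217319913 [[ 0.00265112 -0.99999001  0.00359817]
 [-0.99573964 -0.00297147 -0.09216154]
 [ 0.09217131 -0.0033385  -0.99573757]] [  48.44452896  546.99848176 1269.10166815]
```

View pics/scene0.png

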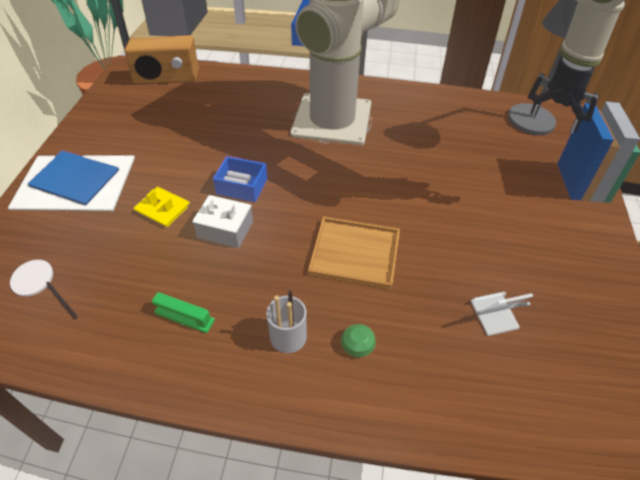

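View pics/top0.png

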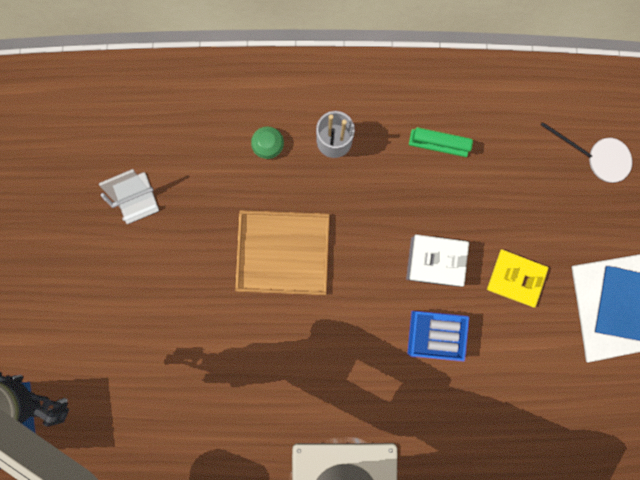

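The white cover sits on the grey box at about (438,260) in the top view. The tray is at (283,252), and the yellow and blue things are look-alikes. I'll zoom in to tell the fin from the tab.

```bash
cat > h.py <<'E'
import numpy as np, cv2
from bench import r
def ray(s,uv):
    K=s["K"];d=np.array([(uv[0]-K[0,2])/K[0,0],(uv[1]-K[1,2])/K[1,1]])
    u=d.copy()
    for _ in range(20): u=d/(1+s["k1"]*(u@u))
    R=np.array(s["R"]);t=np.array(s["t"])
    return -R.T@t, R.T@np.array([u[0],u[1],1])
def onz(s,uv,z):
    c,d=ray(s,uv); return c+d*(z-c[2])/d[2]
def proj(s,X):
    c=np.array(s["R"])@np.array(X)+s["t"];u=c[:2]/c[2];u=u*(1+s["k1"]*(u@u))
    return u*[s["K"][0,0],s["K"][1,1]]+[s["K"][0,2],s["K"][1,2]]
E
python3 - <<'E'
from h import *
a=r.snapshot("top");b=r.snapshot("scene")
A=cv2.resize(a["pixels"][225:300,395:480],None,fx=7,fy=7,interpolation=cv2.INTER_CUBIC)
B=cv2.resize(b["pixels"][190:250,185:260],None,fx=8,fy=8,interpolation=cv2.INTER_CUBIC)
cv2.imwrite("pics/a1.png",A[:,:,::-1]);cv2.imwrite("pics/b1.png",B[:,:,::-1])
E
```

```text
(no output)
```

View pics/a1.png

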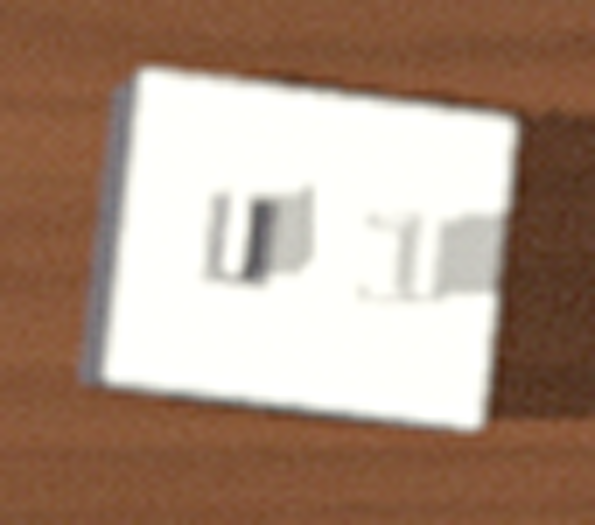

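View pics/b1.png

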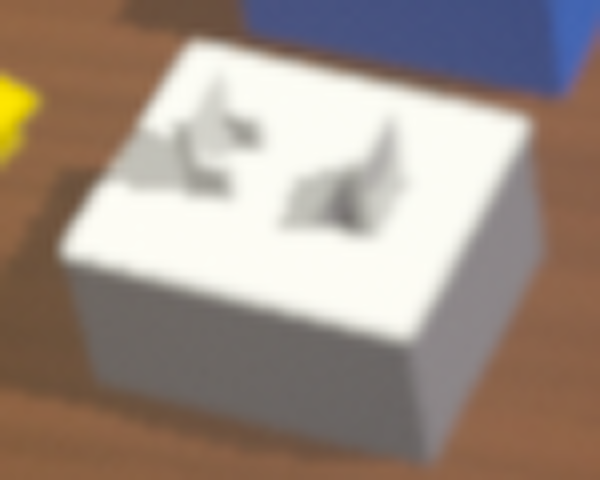

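The zoomed top view shows the tab on the left, in its dark slot at crop (255,240). The gusseted fixed fin is on the right at (425,255). Next I'll measure the plate, fin tops and tray.

```bash
cat > m.py <<'E'
from h import *
def corners(mask):
    c=max(cv2.findContours(mask.astype(np.uint8),cv2.RETR_EXTERNAL,cv2.CHAIN_APPROX_NONE)[0],key=cv2.contourArea)
    return c[:,0,:].astype(float)
def rect(s,mask,z):
    P=np.array([onz(s,p,z)[:2] for p in corners(mask)]).astype(np.float32)
    return cv2.minAreaRect(P)
E
python3 - <<'E'
from m import *
for n in ("top","scene"):
    s=r.snapshot(n);im=s["pixels"].astype(int);hsv=cv2.cvtColor(s["pixels"],cv2.COLOR_RGB2HSV)
    m=np.zeros(im.shape[:2],bool)
    sl=(slice(225,300),slice(395,480)) if n=="top" else (slice(190,250),slice(185,260))
    w=(im.min(2)>150); m[sl]=w[sl]
    m=cv2.morphologyEx(m.astype(np.uint8),cv2.MORPH_CLOSE,np.ones((9,9)))
    print(n,"plate",rect(s,m,59),m.sum())
    t=(hsv[:,:,0]>8)&(hsv[:,:,0]<22)&(hsv[:,:,1]>90)&(hsv[:,:,2]>145)
    m=np.zeros(t.shape,np.uint8)
    sl=(slice(205,300),slice(230,335)) if n=="top" else (slice(212,290),slice(300,405))
    m[sl]=t[sl]; m=cv2.morphologyEx(m,cv2.MORPH_CLOSE,np.ones((5,5)))
    print(n,"tray",rect(s,m,18),m.sum())
    if n=="top":
        cx=lambda x,y:(395+(x+.5)/7-.5,225+(y+.5)/7-.5)
        # top faces of fins, from crop corners
        print("tab top",[onz(s,cx(*p),89)[:2].round(1) for p in((238,195),(262,200),(218,278),(242,281))])
        print("fin top",[onz(s,cx(*p),89)[:2].round(1) for p in((418,218),(440,220),(412,296),(434,298))])
E
```

```text
top plate ((491.03826904296875, -189.27032470703125), (113.8635482788086, 92.92902374267578), 82.59773254394531) 2502
top tray ((509.447021484375, 133.21969604492188), (191.74954223632812, 171.69235229492188), 88.02501678466797) 7465
tab top [array([ 504.9, -163.2]), array([ 503.5, -170.1]), array([ 481.3, -157.2]), array([ 480.5, -164.1])]
fin top [array([ 498.4, -215.1]), array([ 497.8, -221.4]), array([ 476.2, -213. ]), array([ 475.6, -219.4])]
scene plate ((496.75006103515625, -188.7374267578125), (116.11720275878906, 94.43887329101562), 82.42683410644531) 1424
scene tray ((516.5206909179688, 132.36073303222656), (193.19900512695312, 179.33030700683594), 87.80496978759766) 4817
```

```bash
cat >> h.py <<'E'
from scipy.spatial.transform import Rotation as Ro
def shift(target,yaw=None):
    s=r.sense();q=s["tcp_rot"];M=Ro.from_euler("xyz",q,degrees=True)
    d=M.inv().apply(np.array(target)-s["tool_pos"])/1000
    tz=None if yaw is None else -np.radians((yaw-q[2]+180)%360-180)
    print("shift m",d.round(4),"turn",tz,"at",s["tool_pos"].round(2),q.round(2),s["ft_force"].round(2),s["finger_gap"],s["time"])
E
python3 -c "
from h import *
shift([490.5,-189.5,150],172.7)"
```

```text
shift m [-0.5252 -0.5724  0.0813] turn -0.2933519011499029 at [244.97 547.49 230.89] [-179.96   -0.    155.89] [ 0.34 -0.28 -0.5 ] 84.87049235529877 0.3
```

```bash
python3 -m jog '[[-0.033,-0.036,0,-0.02,1],[-0.066,-0.072,0,-0.04,1],[-0.099,-0.107,0,-0.06,1],[-0.131,-0.143,0,-0.08,1],[-0.164,-0.179,0,-0.1,1],[-0.197,-0.215,0,-0.12,1],[-0.23,-0.25,0,-0.14,1],[-0.263,-0.286,0.01,-0.16,1],[-0.295,-0.322,0.02,-0.18,1],[-0.328,-0.358,0.03,-0.2,1],[-0.361,-0.394,0.04,-0.22,1],[-0.394,-0.43,0.05,-0.24,1],[-0.427,-0.465,0.06,-0.26,1],[-0.46,-0.5,0.07,-0.28,1],[-0.492,-0.537,0.08,-0.293,1],[-0.525,-0.572,0.081,-0.293,1],[-0.525,-0.572,0.081,-0.293,1],[-0.525,-0.572,0.081,-0.293,1],[-0.525,-0.572,0.081,-0.293,1],[-0.525,-0.572,0.081,-0.293,1]]' 20
python3 - <<'E'
from h import *
shift([490.5,-189.5,58],172.7)
a=r.snapshot("top");b=r.snapshot("scene")
A=cv2.resize(a["pixels"][190:310,380:500],None,fx=5,fy=5,interpolation=cv2.INTER_CUBIC)
B=cv2.resize(b["pixels"][130:260,170:300],None,fx=4.5,fy=4.5,interpolation=cv2.INTER_CUBIC)
cv2.imwrite("pics/a2.png",A[:,:,::-1]);cv2.imwrite("pics/b2.png",B[:,:,::-1])
E
```

```text
time: 2.3
tool_pos: [490.5, -188.0, 150.6]
tcp_rot: [-180.0, 0.0, 172.8]
ft_force: [-0.6, 0.2, -0.6]
finger_gap: 85.8
shift m [-0.0002 -0.0015  0.0926] turn 0.001002508888234449 at [ 490.5  -187.98  150.6 ] [-1.7997e+02  1.0000e-02  1.7276e+02] [-0.58  0.19 -0.58] 85.75254472581891 2.3
```

View pics/b2.png

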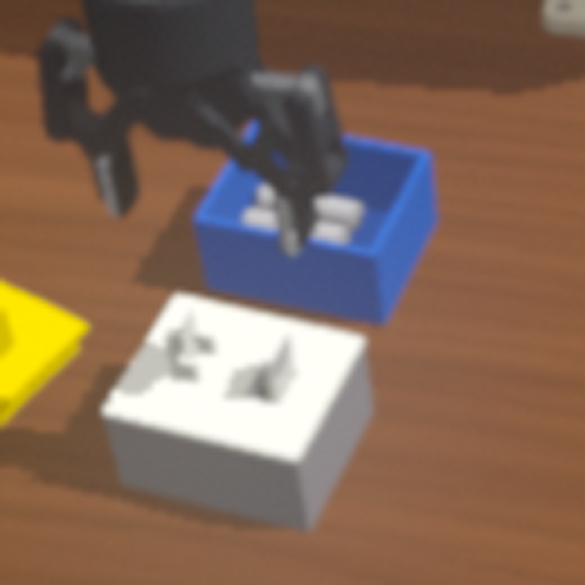

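View pics/a2.png

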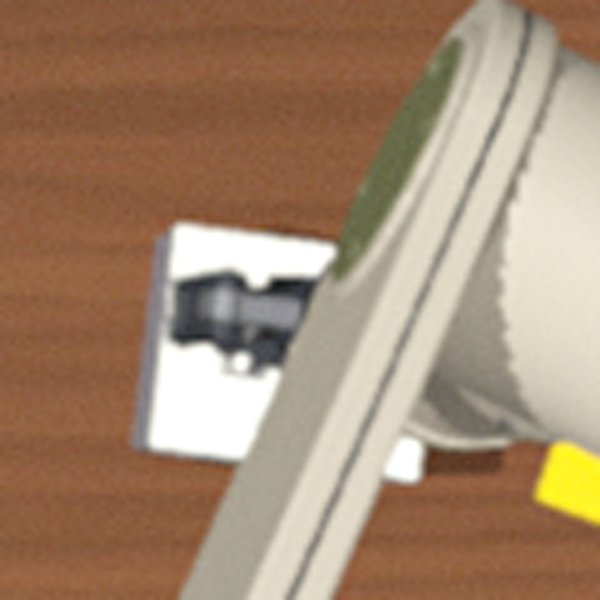

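The gripper hangs above the cover with its jaws along the pinch axis (finger tips at (115,210) and (290,245) in the scene crop). I'll go down until the tips are just above the fins and check sideways alignment.

```bash
python3 -m jog '[[0,-0.0015,0.03,0,1],[0,-0.0015,0.06,0,1],[0,-0.0015,0.067,0,1],[0,-0.0015,0.067,0,1],[0,-0.0015,0.067,0,1]]' 20
python3 - <<'E'
from h import *
shift([490.5,-189.5,58],172.7)
a=r.snapshot("top");b=r.snapshot("scene")
A=cv2.resize(a["pixels"][200:310,380:490],None,fx=5,fy=5,interpolation=cv2.INTER_CUBIC)
B=cv2.resize(b["pixels"][150:260,180:290],None,fx=5.4,fy=5.4,interpolation=cv2.INTER_CUBIC)
cv2.imwrite("pics/a3.png",A[:,:,::-1]);cv2.imwrite("pics/b3.png",B[:,:,::-1])
E
```

```text
time: 2.9
tool_pos: [491.3, -189.7, 85.2]
tcp_rot: [-179.9, 0.1, 172.8]
ft_force: [0.6, 0.9, 0.2]
finger_gap: 85.8
shift m [0.0008 0.0001 0.0272] turn 0.001717662370640407 at [ 491.25 -189.69   85.17] [-1.7992e+02  1.2000e-01  1.7280e+02] [0.58 0.91 0.23] 85.82902356354766 2.9
```

View pics/b3.png

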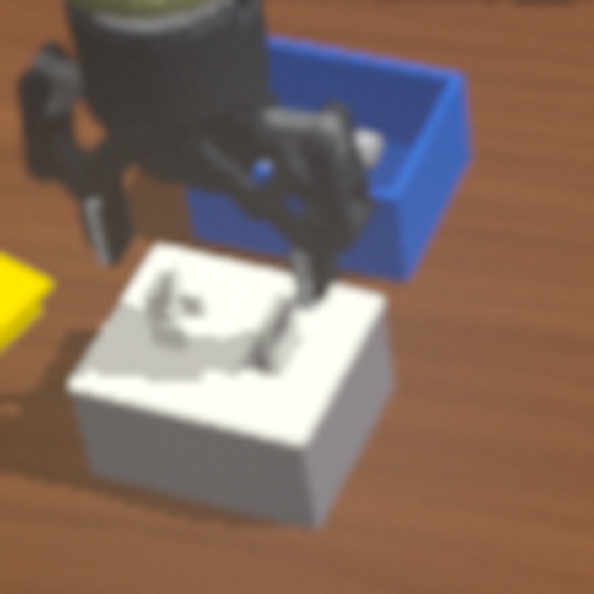

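View pics/a3.png

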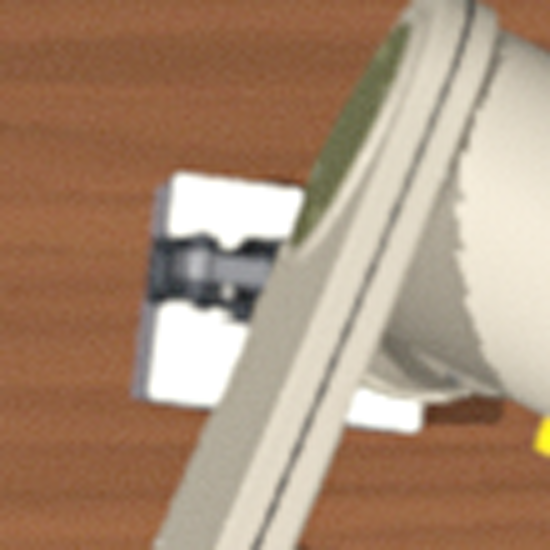

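```bash
python3 - <<'E'
from h import *
b=r.snapshot("scene")
u=np.array([.127,.992,0]);c=np.array([490.5,-189.5,0])
f=lambda X:((proj(b,X)-[180,150])*5.4).round(0)
v=np.array([.992,-.127,0])
t=np.array([491.25,-189.69,0])
for k in(-11,11):
  print("tab top",f(c+27.5*u+12*np.sign(k)*v+[0,0,89]),"fin",f(c-27.5*u+12*np.sign(k)*v+[0,0,89]))
  print("tip L/R",f(t-43*u+k*v+[0,0,98]),f(t+43*u+k*v+[0,0,98]))
for a in(-45,45):
  for d in(-55,55): print("plate corner",f(c+a*v+d*u+[0,0,59]))
E
```

```text
tab top [290. 275.] fin [174. 248.]
tip L/R [136. 229.] [319. 271.]
tab top [267. 314.] fin [150. 286.]
tip L/R [114. 263.] [298. 306.]
plate corner [160. 234.]
plate corner [384. 285.]
plate corner [ 71. 374.]
plate corner [304. 431.]
```

```bash
python3 - <<'E'
from h import *
b=r.snapshot("top")
u=np.array([.127,.992,0]);v=np.array([.992,-.127,0])
t=np.array([491.25,-189.69,0]);c=np.array([490.5,-189.5,0])
f=lambda X:((proj(b,X)-[380,200])*5).round(0)
for z in(100,130,160): print(z,f(t+45*u+[0,0,z]),f(t+57*u+[0,0,z]))
for a in(-45,45): print(f(c+a*v+55*u+[0,0,59]))
A=cv2.resize(b["pixels"][220:290,395:465],None,fx=8,fy=8,interpolation=cv2.INTER_CUBIC)
cv2.imwrite("pics/a4.png",A[:,:,::-1])
E
```

```text
100 [202. 280.] [172. 277.]
130 [215. 276.] [184. 272.]
160 [228. 271.] [197. 267.]
[148. 395.]
[174. 176.]
```

View pics/a4.png

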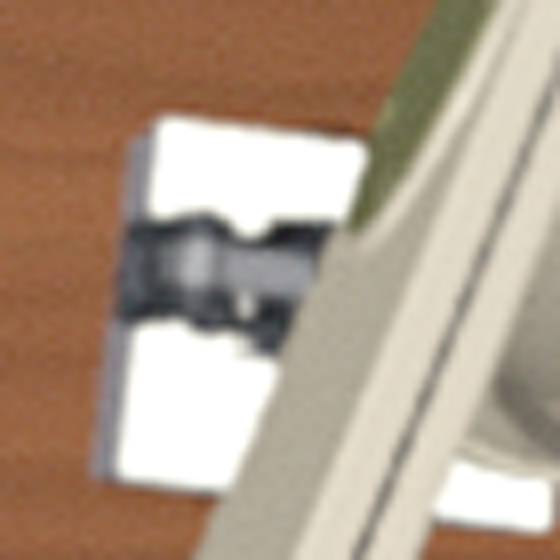

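Both views put the cover within a few mm of the jaw centre: the top view says about -1 mm in x, the scene view about +4 mm, and y agrees. The pads allow for that, so I'm going down.

```bash
python3 -m jog '[[0,0,0.013,0,1],[0,0,0.027,0,1],[0,0,0.027,0,1],[0,0,0.027,0,0.9],[0,0,0.027,0,0.85],[0,0,0.027,0,0.8],[0,0,0.027,0,0.8]]' 20
python3 - <<'E'
from h import *
shift([491.5,-189.5,58],172.7)
E
python3 -m jog '[[0,0,0,0,0.76],[0,0,0,0,0.76]]' 20;python3 -m jog '[[0,0,0,0,0.74],[0,0,0,0,0.74]]' 20
python3 -m jog '[[0,0,0,0,0.72],[0,0,0,0,0.72]]' 20
```

```text
time: 3.8
tool_pos: [491.9, -190.3, 58.7]
tcp_rot: [-179.9, 0.2, 172.8]
ft_force: [-0.3, 0.2, 0.1]
finger_gap: 68.4
shift m [0.0005 0.0007 0.0007] turn 0.0013330866794830094 at [ 491.87 -190.29   58.74] [-179.89    0.21  172.78] [-0.25  0.19  0.14] 68.35425848899757 3.8
time: 4.0
tool_pos: [492.1, -190.4, 59.0]
tcp_rot: [-179.9, 0.2, 172.8]
ft_force: [0.2, -0.1, -0.1]
finger_gap: 64.7
time: 4.2
tool_pos: [492.2, -190.4, 59.1]
tcp_rot: [-179.9, 0.3, 172.8]
ft_force: [-0.5, 0.5, -0.5]
finger_gap: 63.3
time: 4.4
tool_pos: [492.1, -190.4, 59.1]
tcp_rot: [-179.9, 0.2, 172.8]
ft_force: [-0.3, -0.9, -0.0]
finger_gap: 61.6
```

```bash
python3 - <<'E'
from h import *
b=r.snapshot("scene")
B=cv2.resize(b["pixels"][170:250,185:265],None,fx=7,fy=7,interpolation=cv2.INTER_CUBIC)
cv2.imwrite("pics/b4.png",B[:,:,::-1])
E
```

```text
(no output)
```

View pics/b4.png

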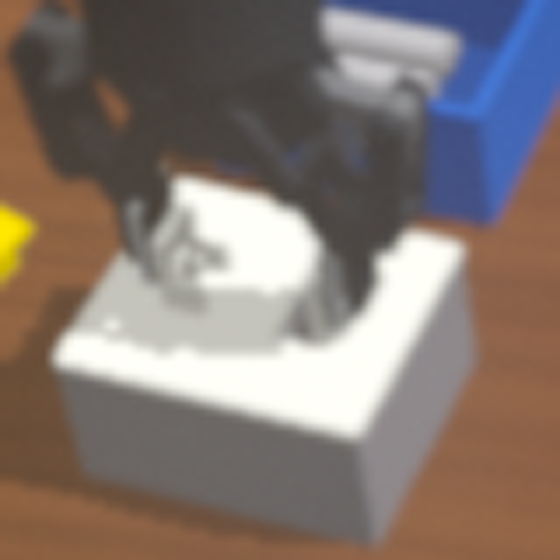

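Fingers straddle the fin (at (150,250)) and tab (at (350,300)) with their tips clear of the plate. Now 1 mm presses.

```bash
python3 -m jog '[[0,0,0,0,0.70],[0,0,0,0,0.70]]' 20;python3 -m jog '[[0,0,0,0,0.688],[0,0,0,0,0.688]]' 20
python3 -m jog '[[0,0,0,0,0.676],[0,0,0,0,0.676],[0,0,0,0,0.676]]' 20
```

```text
time: 4.65
tool_pos: [492.2, -190.5, 59.2]
tcp_rot: [-179.9, 0.3, 172.8]
ft_force: [0.8, -0.2, 1.0]
finger_gap: 60.2
time: 4.85
tool_pos: [492.3, -190.7, 59.4]
tcp_rot: [-179.9, 0.3, 172.8]
ft_force: [-0.1, -1.4, 2.1]
finger_gap: 58.9
time: 5.15
tool_pos: [492.4, -190.8, 59.5]
tcp_rot: [-179.8, 0.3, 172.8]
ft_force: [-0.5, -1.5, 3.1]
finger_gap: 57.7
```

```bash
python3 -m jog '[[0,0,-0.001,0,0.676],[0,0,-0.002,0,0.676],[0,0,-0.003,0,0.676],[0,0,-0.003,0,0.676]]' 20
```

```text
time: 5.55
tool_pos: [491.9, -190.3, 61.9]
tcp_rot: [-179.9, 0.2, 172.8]
ft_force: [0.4, 1.8, -4.3]
finger_gap: 58.1
```

```bash
python3 -m jog '[[0,0,0.0027,0,0.676],[0,0,0.0027,0,0.664],[0,0,0.0027,0,0.664]]' 20;  python3 -m jog '[[0,0,-0.001,0,0.664],[0,0,-0.002,0,0.664],[0,0,-0.003,0,0.664],[0,0,-0.003,0,0.664]]' 20
```

```text
time: 5.85
tool_pos: [492.1, -190.5, 59.4]
tcp_rot: [-179.9, 0.2, 172.8]
ft_force: [0.6, -1.5, -0.3]
finger_gap: 56.9
time: 6.25
tool_pos: [491.8, -190.2, 61.9]
tcp_rot: [-179.9, 0.2, 172.8]
ft_force: [0.4, 0.2, -5.8]
finger_gap: 56.9
```

Still hooked (‑5.8 N at 3 mm). Next step.

```bash
python3 -m jog '[[0,0,0.0027,0,0.664],[0,0,0.0027,0,0.652],[0,0,0.0027,0,0.652]]' 20;  python3 -m jog '[[0,0,-0.001,0,0.652],[0,0,-0.002,0,0.652],[0,0,-0.003,0,0.652],[0,0,-0.003,0,0.652]]' 20
```

```text
time: 6.55
tool_pos: [492.1, -190.9, 59.7]
tcp_rot: [-179.8, 0.3, 172.8]
ft_force: [0.1, -3.9, -0.2]
finger_gap: 55.5
time: 6.95
tool_pos: [491.9, -190.6, 62.2]
tcp_rot: [-179.9, 0.2, 172.8]
ft_force: [1.5, -1.2, -6.3]
finger_gap: 55.8
```

```bash
python3 -m jog '[[0,-0.0005,0.0028,0,0.652],[0,-0.0005,0.0028,0,0.640],[0,-0.0005,0.0028,0,0.640]]' 20;  python3 -m jog '[[0,0,-0.001,0,0.640],[0,0,-0.002,0,0.640],[0,0,-0.003,0,0.640],[0,0,-0.003,0,0.640]]' 20
```

```text
time: 7.25
tool_pos: [492.0, -191.5, 59.7]
tcp_rot: [-179.8, 0.3, 172.8]
ft_force: [-0.1, -2.6, 0.4]
finger_gap: 54.9
time: 7.65
tool_pos: [491.8, -191.1, 62.3]
tcp_rot: [-179.9, 0.2, 172.8]
ft_force: [1.7, -1.0, -5.7]
finger_gap: 54.5
```

```bash
python3 -m jog '[[0,-0.0005,0.0029,0,0.640],[0,-0.0005,0.0029,0,0.628],[0,-0.0005,0.0029,0,0.628]]' 20;  python3 -m jog '[[0,0,-0.001,0,0.628],[0,0,-0.002,0,0.628],[0,0,-0.003,0,0.628],[0,0,-0.003,0,0.628]]' 20
```

```text
time: 7.95
tool_pos: [492.0, -192.0, 59.7]
tcp_rot: [-179.8, 0.3, 172.8]
ft_force: [0.3, -3.1, 0.4]
finger_gap: 53.6
time: 8.35
tool_pos: [491.7, -191.6, 62.2]
tcp_rot: [-179.9, 0.2, 172.8]
ft_force: [1.5, -1.1, -6.0]
finger_gap: 53.8
```

```bash
python3 -m jog '[[0,-0.0005,0.0029,0,0.628],[0,-0.0005,0.0029,0,0.616],[0,-0.0005,0.0029,0,0.616]]' 20;  python3 -m jog '[[0,0,-0.001,0,0.616],[0,0,-0.002,0,0.616],[0,0,-0.003,0,0.616],[0,0,-0.003,0,0.616]]' 20
```

```text
time: 8.65
tool_pos: [491.9, -192.5, 59.7]
tcp_rot: [-179.8, 0.3, 172.8]
ft_force: [-0.7, -2.6, 1.0]
finger_gap: 52.6
time: 9.05
tool_pos: [491.6, -192.1, 62.1]
tcp_rot: [-179.9, 0.2, 172.8]
ft_force: [2.0, -1.3, -6.2]
finger_gap: 52.8
```

```bash
python3 -m jog '[[0,-0.0005,0.0027,0,0.616],[0,-0.0005,0.0027,0,0.604],[0,-0.0005,0.0027,0,0.604]]' 20;  python3 -m jog '[[0,0,-0.001,0,0.604],[0,0,-0.002,0,0.604],[0,0,-0.003,0,0.604],[0,0,-0.003,0,0.604]]' 20
```

```text
time: 9.35
tool_pos: [491.7, -193.0, 59.8]
tcp_rot: [-179.8, 0.2, 172.8]
ft_force: [0.5, -2.7, 0.6]
finger_gap: 51.6
time: 9.75
tool_pos: [491.5, -192.6, 62.3]
tcp_rot: [-179.8, 0.2, 172.8]
ft_force: [1.9, -1.2, -6.2]
finger_gap: 51.9
```

```bash
python3 -m jog '[[0,-0.0005,0.0027,0,0.604],[0,-0.0005,0.0027,0,0.592],[0,-0.0005,0.0027,0,0.592]]' 20;  python3 -m jog '[[0,0,-0.001,0,0.592],[0,0,-0.002,0,0.592],[0,0,-0.003,0,0.592],[0,0,-0.003,0,0.592]]' 20
```

```text
time: 10.05
tool_pos: [491.6, -193.4, 59.9]
tcp_rot: [-179.8, 0.2, 172.8]
ft_force: [-0.4, -2.1, -0.5]
finger_gap: 50.6
time: 10.45
tool_pos: [491.3, -193.1, 62.5]
tcp_rot: [-179.8, 0.2, 172.8]
ft_force: [0.8, -1.0, -6.4]
finger_gap: 50.7
```

```bash
python3 - <<'E'
from h import *
b=r.snapshot("scene");a=r.snapshot("top")
B=cv2.resize(b["pixels"][170:250,185:265],None,fx=7,fy=7,interpolation=cv2.INTER_CUBIC)
cv2.imwrite("pics/b5.png",B[:,:,::-1])
E
```

```text
(no output)
```

View pics/b5.png

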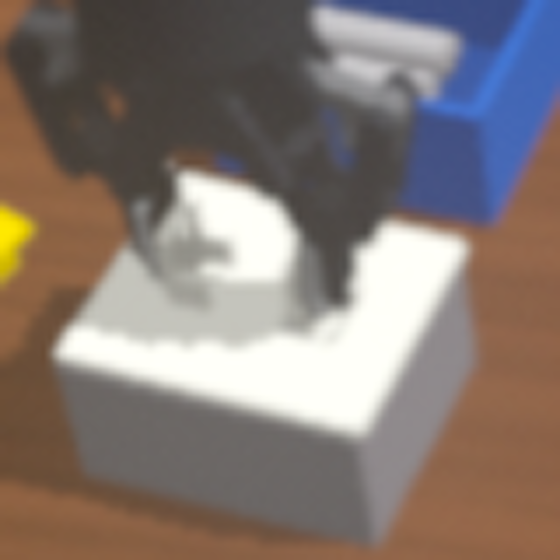

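The tab finger has moved in (tip now at (340,300), slot showing at (330,325)) and the cover is still seated. On to the next step.

```bash
python3 -m jog '[[0,-0.0005,0.0027,0,0.592],[0,-0.0005,0.0027,0,0.580],[0,-0.0005,0.0027,0,0.580]]' 20;  python3 -m jog '[[0,0,-0.001,0,0.580],[0,0,-0.002,0,0.580],[0,0,-0.003,0,0.580],[0,0,-0.003,0,0.580]]' 20
```

```text
time: 10.85
tool_pos: [491.5, -193.9, 60.2]
tcp_rot: [-179.8, 0.2, 172.8]
ft_force: [0.0, -1.3, 0.6]
finger_gap: 49.7
time: 11.25
tool_pos: [491.5, -194.0, 63.3]
tcp_rot: [-179.8, 0.2, 172.8]
ft_force: [-0.1, -0.7, -0.7]
finger_gap: 49.6
```

Freed: -0.7 N, about the cover's weight. I'll keep the squeeze and lift straight up.

```bash
python3 -m jog '[[0,0,-0.002,0,0.580],[0,0,-0.004,0,0.580],[0,0,-0.006,0,0.580],[0,0,-0.006,0,0.580]]' 20
```

```text
time: 11.65
tool_pos: [491.8, -194.0, 69.9]
tcp_rot: [-179.8, 0.3, 172.8]
ft_force: [-0.3, -1.0, 0.2]
finger_gap: 49.3
```

```bash
python3 -m jog '[[0,0,-0.006,0,0.580],[0,0,-0.014,0,0.580],[0,0,-0.024,0,0.580],[0,0,-0.036,0,0.580],[0,0,-0.05,0,0.580],[0,0,-0.065,0,0.580],[0,0,-0.08,0,0.580],[0,0,-0.09,0,0.580],[0,0,-0.09,0,0.580],[0,0,-0.09,0,0.580],[0,0,-0.09,0,0.580]]' 20
python3 - <<'E'
from h import *
b=r.snapshot("scene");a=r.snapshot("top")
B=cv2.resize(b["pixels"][110:260,160:310],None,fx=4,fy=4,interpolation=cv2.INTER_CUBIC)
cv2.imwrite("pics/b6.png",B[:,:,::-1])
E
```

```text
time: 12.75
tool_pos: [490.9, -193.4, 158.9]
tcp_rot: [-179.8, 0.2, 172.8]
ft_force: [0.1, -0.9, -1.1]
finger_gap: 50.0
```

View pics/b6.png

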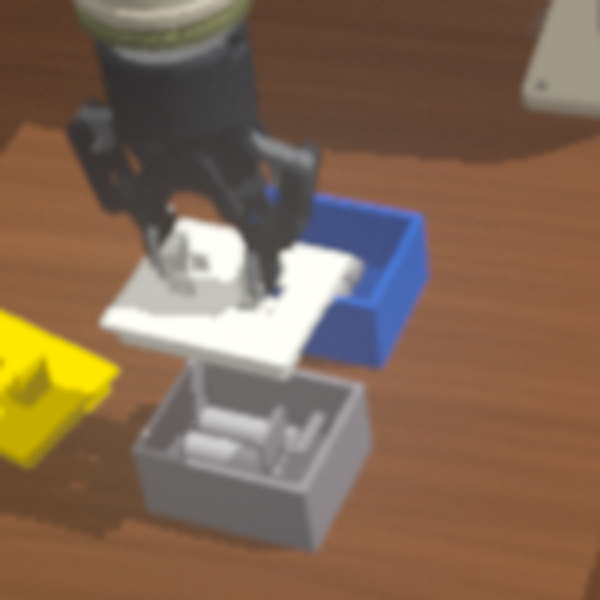

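The cover is off and level, held above the now open grey box (crop (250,450)). I'll carry it over the tray, allowing for its centre lying about 5 mm tab-wards of the TCP.

```bash
python3 -c "
from h import *
shift([511,128,158])"
```

```text
shift m [ 2.040e-02  3.213e-01 -1.000e-04] turn None at [ 490.83 -193.37  158.81] [-179.85    0.19  172.77] [-1.11  0.58 -0.64] 49.68194602146503 12.85
```

```bash
python3 -m jog '[[0,0.005,0,0,0.58],[0.001,0.015,0,0,0.58],[0.002,0.03,0,0,0.58],[0.003,0.05,0,0,0.58],[0.005,0.075,0,0,0.58],[0.006,0.1,0,0,0.58],[0.008,0.125,0,0,0.58],[0.01,0.15,0,0,0.58],[0.011,0.175,0,0,0.58],[0.013,0.2,0,0,0.58],[0.014,0.225,0,0,0.58],[0.016,0.25,0,0,0.58],[0.018,0.275,0,0,0.58],[0.019,0.295,0,0,0.58],[0.02,0.309,0,0,0.58],[0.02,0.317,0,0,0.58],[0.02,0.321,0,0,0.58],[0.02,0.321,0,0,0.58],[0.02,0.321,0,0,0.58],[0.02,0.321,0,0,0.58]]' 20
python3 -m jog '[[0,0,0.01,0,0.58],[0,0,0.025,0,0.58],[0,0,0.04,0,0.58],[0,0,0.055,0,0.58],[0,0,0.07,0,0.58],[0,0,0.08,0,0.58],[0,0,0.09,0,0.58],[0,0,0.095,0,0.58],[0,0,0.1,0,0.58],[0,0,0.1,0,0.58],[0,0,0.1,0,0.58]]' 20
python3 - <<'E'
from h import *
b=r.snapshot("scene");a=r.snapshot("top")
B=cv2.resize(b["pixels"][140:300,270:430],None,fx=3.7,fy=3.7,interpolation=cv2.INTER_CUBIC)
A=cv2.resize(a["pixels"][190:310,220:380],None,fx=4,fy=4,interpolation=cv2.INTER_CUBIC)
cv2.imwrite("pics/b7.png",B[:,:,::-1]);cv2.imwrite("pics/a7.png",A[:,:,::-1])
E
```

```text
time: 14.85
tool_pos: [511.4, 126.9, 157.9]
tcp_rot: [-179.8, 0.2, 172.7]
ft_force: [-0.8, 0.6, -1.6]
finger_gap: 49.6
time: 15.95
tool_pos: [512.1, 126.7, 58.3]
tcp_rot: [-179.9, 0.2, 172.7]
ft_force: [-1.0, -0.0, -1.3]
finger_gap: 49.3
```

View pics/b7.png

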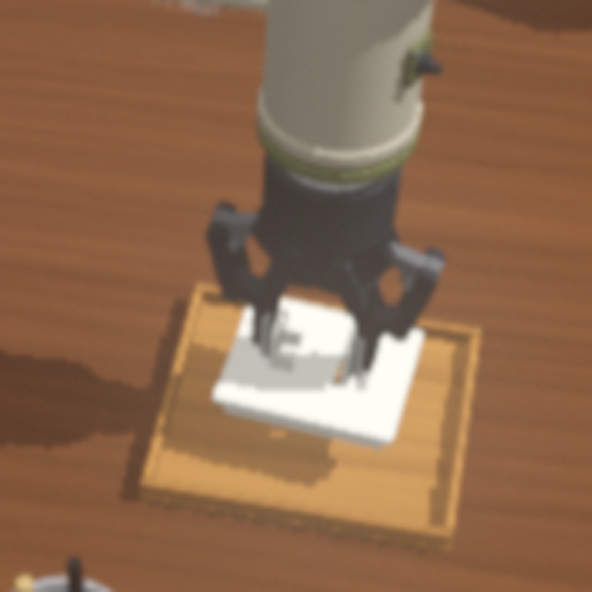

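View pics/a7.png

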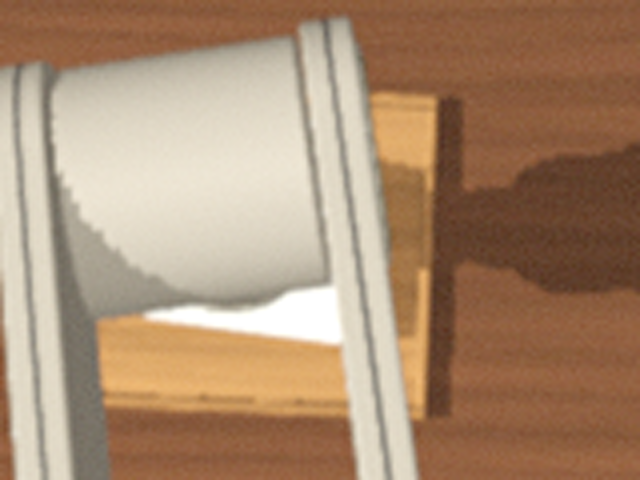

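The cover is over the middle of the tray, clear of the walls all round. I'll lower it slowly until contact.

```bash
python3 -m jog '[[0,0,0.006,0,0.58],[0,0,0.012,0,0.58],[0,0,0.017,0,0.58],[0,0,0.021,0,0.58],[0,0,0.024,0,0.58],[0,0,0.026,0,0.58],[0,0,0.026,0,0.58],[0,0,0.026,0,0.58]]' 20
python3 -m jog '[[0,0,0.001,0,0.58],[0,0,0.002,0,0.58],[0,0,0.003,0,0.58],[0,0,0.003,0,0.58]]' 20
python3 -m jog '[[0,0,0.001,0,0.58],[0,0,0.0015,0,0.58],[0,0,0.0015,0,0.58]]' 20
```

```text
time: 16.85
tool_pos: [512.5, 126.6, 32.7]
tcp_rot: [-179.9, 0.3, 172.7]
ft_force: [-0.0, 0.9, -0.9]
finger_gap: 49.6
time: 17.25
tool_pos: [512.4, 126.6, 29.5]
tcp_rot: [-179.9, 0.2, 172.7]
ft_force: [-0.1, -0.2, -1.3]
finger_gap: 49.6
time: 17.55
tool_pos: [512.3, 126.6, 27.9]
tcp_rot: [-179.9, 0.2, 172.7]
ft_force: [-0.8, -0.0, -0.8]
finger_gap: 49.6
```

```bash
python3 -m jog '[[0,0,0.0005,0,0.58],[0,0,0.001,0,0.58],[0,0,0.001,0,0.58]]' 20
python3 -m jog '[[0,0,0.0005,0,0.58],[0,0,0.001,0,0.58],[0,0,0.001,0,0.58]]' 20
python3 -m jog '[[0,0,0.0005,0,0.58],[0,0,0.001,0,0.58],[0,0,0.001,0,0.58]]' 20
```

```text
time: 17.85
tool_pos: [512.2, 126.5, 26.8]
tcp_rot: [-179.9, 0.2, 172.7]
ft_force: [-0.2, -1.1, -1.1]
finger_gap: 49.8
time: 18.15
tool_pos: [512.1, 126.6, 25.7]
tcp_rot: [-179.9, 0.2, 172.7]
ft_force: [0.3, -0.3, -1.3]
finger_gap: 49.7
time: 18.45
tool_pos: [512.3, 126.5, 25.0]
tcp_rot: [-179.9, 0.2, 172.7]
ft_force: [-1.2, -0.6, 3.2]
finger_gap: 49.9
```

Touchdown (+3.2 N at z≈25). Opening slowly.

```bash
python3 -m jog '[[0,0,0,0,0.6],[0,0,0,0,0.62],[0,0,0,0,0.64],[0,0,0,0,0.66],[0,0,0,0,0.68],[0,0,0,0,0.7],[0,0,0,0,0.72],[0,0,0,0,0.75],[0,0,0,0,0.8],[0,0,0,0,0.84],[0,0,0,0,0.84],[0,0,0,0,0.84]]' 20
python3 - <<'E'
from h import *
print(r.sense()["ft_force"])
b=r.snapshot("scene")
B=cv2.resize(b["pixels"][190:300,290:410],None,fx=5,fy=5,interpolation=cv2.INTER_CUBIC)
cv2.imwrite("pics/b8.png",B[:,:,::-1])
E
```

```text
time: 19.65
tool_pos: [512.3, 126.5, 25.0]
tcp_rot: [-179.9, 0.2, 172.7]
ft_force: [-0.1, 0.3, -0.3]
finger_gap: 72.0
[-0.12161166  0.29492294 -0.28545806]
```

View pics/b8.png

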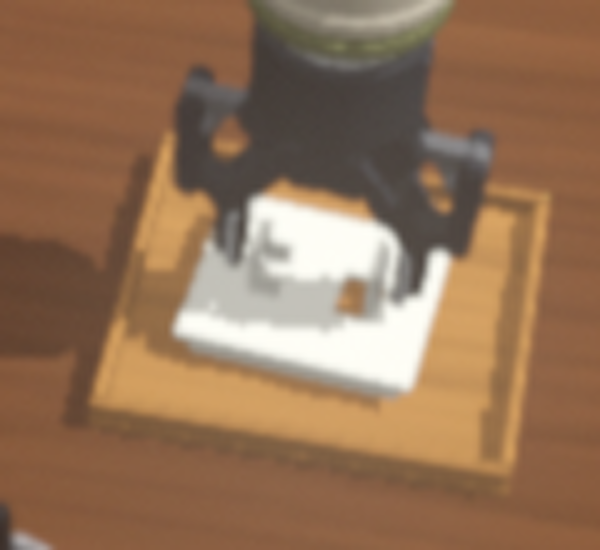

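The cover sits in the tray with both fingers clear of the fin (265,260) and tab (380,275). Retreat upwards and aside, then check.

```bash
python3 -m jog '[[0,0,-0.003,0,0.84],[0,0,-0.01,0,0.84],[0,0,-0.03,0,0.84],[0,0,-0.06,0,0.84],[0,0,-0.1,0,0.84],[0,0,-0.15,0,0.84],[0,0,-0.2,0,0.84],[0,0.04,-0.22,0,0.84],[0.03,0.08,-0.22,0,0.84],[0.05,0.12,-0.22,0,0.84],[0.06,0.16,-0.22,0,0.84],[0.07,0.2,-0.22,0,0.84],[0.09,0.24,-0.22,0,0.84],[0.1,0.28,-0.22,0,0.84],[0.1,0.32,-0.22,0,0.84],[0.1,0.32,-0.22,0,0.84],[0.1,0.32,-0.22,0,0.84],[0.1,0.32,-0.22,0,0.84]]' 20
python3 - <<'E'
from m import *
print(r.sense()["ft_force"],r.sense()["qd"].round(2))
for n in ("scene","top"):
    s=r.snapshot(n);cv2.imwrite(f"pics/{n}9.png",s["pixels"][:,:,::-1])
    if n=="top":
        w=s["pixels"].min(2)>150;m=np.zeros(w.shape,np.uint8);m[215:290,240:328]=w[215:290,240:328]
        m=cv2.morphologyEx(m,cv2.MORPH_CLOSE,np.ones((9,9)));print(rect(s,m,24),m.sum())
E
```

```text
time: 21.5
tool_pos: [453.1, 456.6, 244.3]
tcp_rot: [-179.8, 0.3, 172.7]
ft_force: [0.2, -0.9, -0.4]
finger_gap: 72.3
[ 0.21263745 -0.85457564 -0.43776968] [-0.67 -1.03  0.46  0.07 -0.17  0.01]
((511.87506103515625, 126.60006713867188), (113.04338836669922, 91.63481140136719), 82.44088745117188) 2347
```

View pics/scene9.png

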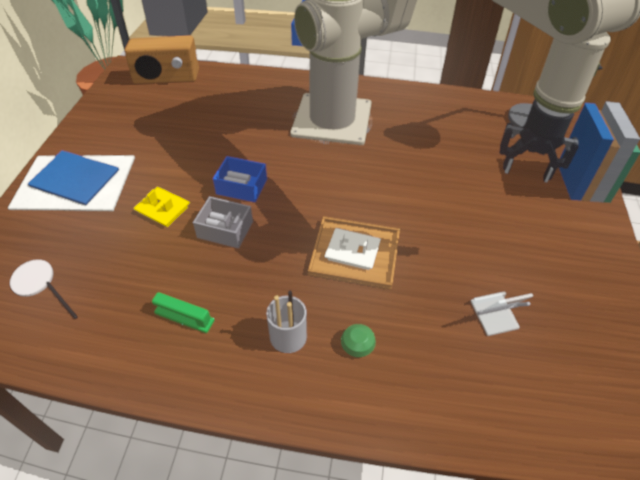

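View pics/top9.png

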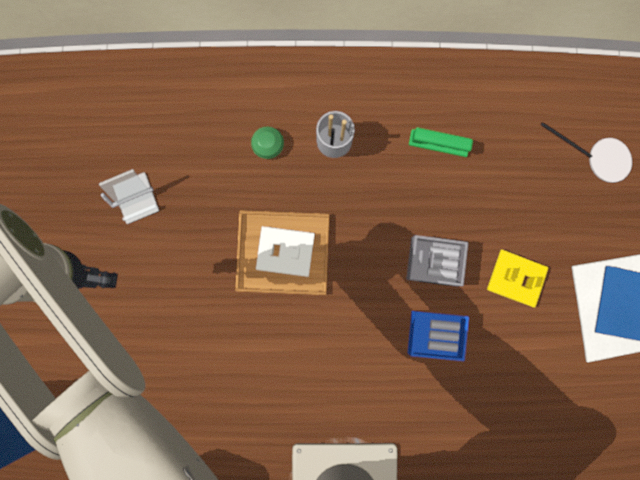

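The cover lies flat in the tray (centre (512,127) against the tray's (509,133)), bystanders are where they were, and the robot is clear. Handing in.

```bash
python3 -c "
from bench import r
print(r.hand_in())"
```

```text
the job is handed in; nothing more can be done
None
```

The white cover is off the battery box and lying flat and right way up in the tray. I handed the job in at about 21.6 s; the hand-in reports no verdict.

- **Unhooking:** I squeezed the tab in roughly 1 mm steps with a gentle lift after each. It stayed hooked, with a pull of about 4–6 N, until about 10.4 mm of press. There the lift force fell to 0.7 N, about the cover's weight. I then lifted it straight up with the tab held in.
- **Placing:** The tool force at touchdown in the tray was 3.2 N.
- **Last checks:** The top view puts the cover's centre at (512, 127) mm and the tray's at (509, 133) mm. The plate outline measured 113 by 92 mm against the real 110 by 90 mm, which fits it lying flat. The fingers are off the cover and well clear, the force reading was only noise, and the cup, stapler, paperweight and phone stand look unmoved in both views.
- **Disagreement:** The scene camera put the box and tray 6–7 mm farther out in x than the top camera did. I mostly trusted the top view, and the pads and tray had room for the difference.

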